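Stir the olives and screw the crock shut

TASK

Take the standing stirrer from its coaster and stir the olives round on the floor of the crock until every one of them is shifted well away from where it lay. Stand the stirrer upright back on its coaster, then swing the lid over the crock's mouth as far as it goes and screw it fully home, clockwise. Keep all the olives in the crock and do not disturb the plate, the cup or the bottle.

Things in the scene. Friction and masses are not known exactly. Their poses are not given: they have to be found in the camera images.
- crock: White round olive crock with an open top, fixed to the table: 104 mm outside, 96 mm inside diameter, 70 mm high, inner floor 6 mm above the table. Origin: centre of its underside, z up. A 14 mm steel post stands 70 mm from its axis on its -y side and carries the lid's arm.
- crock_mouth (a point): Centre of the crock's mouth, at rim height (70 mm above the table).
- lid_pivot (a point): Vertical axis of the lid arm: the post's top, 70 mm from the crock's axis and 18 mm above rim height (arm 4 mm thick).
- lid_arm (a joint): Swing of the horizontal lid arm about its pivot (rad). 0: against its stop, lid exactly over the mouth; grows counter-clockwise from above as the lid swings aside, up to 2.3. Light friction, stays where it is left.
- screw_lid (a joint): Turn of the screw lid relative to its arm (rad). 0: fully unscrewed and raised (lid clears the rim by 4 mm); grows clockwise from above to 2.2: screwed fully home, plug in the mouth and disc flush on the rim. The lid and its knob sink evenly, 10 mm over the whole turn; friction about 0.1 N m. If the hand holds the knob without turning along while the arm swings, the knob turns on the arm.
- knob (a point): Centre of the round black ribbed knob on top of the lid, on the lid's axis, 70 mm from the pivot: 48 mm across, 24 mm high (12 mm above and below this point), 4 to 14 mm of free space under it above the arm. Lid disc 104 mm across, plug 87 mm across and 6 mm deep below the disc.
- stirrer: Self-standing stirrer, 0.16 kg, 190 mm tall: steel disc foot 28 mm across (24 mm at its underside) and 20 mm high, 10 mm steel rod, dark wooden handle 20 mm across from 128 to 190 mm above the foot's underside. Origin: centre of the foot's underside, z along the rod to the handle.
- stirrer_handle (a point): Point on the stirrer's axis in the handle, 160 mm above its foot's underside.
- coaster: Round cork coaster, 90 mm across, 6 mm thick, fixed to the table; the stirrer stands on it at the start. Origin: centre of its underside.
- olive0: Green olive (hard, oily and slippery), 24 mm long, 20 mm across, 12 g, lying on the crock's floor near the wall at the start. Origin: its middle (10 mm above the crock's floor as it lies), x along its length. A foot led round close along the wall sweeps the olives before it; in a narrower round they jam and slip past.
- olive1: Green olive (hard, oily and slippery), 24 mm long, 20 mm across, 12 g, lying on the crock's floor near the wall at the start. Origin: its middle (10 mm above the crock's floor as it lies), x along its length. A foot led round close along the wall sweeps the olives before it; in a narrower round they jam and slip past.
- olive2: Green olive (hard, oily and slippery), 24 mm long, 20 mm across, 12 g, lying on the crock's floor near the wall at the start. Origin: its middle (10 mm above the crock's floor as it lies), x along its length. A foot led round close along the wall sweeps the olives before it; in a narrower round they jam and slip past.
- olive3: Green olive (hard, oily and slippery), 24 mm long, 20 mm across, 12 g, lying on the crock's floor near the wall at the start. Origin: its middle (10 mm above the crock's floor as it lies), x along its length. A foot led round close along the wall sweeps the olives before it; in a narrower round they jam and slip past.
- paper_plate: Paper plate with crusts, 210 mm across, 30 mm high; a bystander. Origin: centre of its underside.
- drink_cup: Drink cup with lid and straw, 86 mm across, 134 mm high (straw to 200 mm); a bystander. Origin: centre of its underside.
- soda_bottle: Soda bottle, 64 mm across, 190 mm high; a bystander. Origin: centre of its underside.
There are look-alikes about, which are no part of the job. What is meant by the crock is not orange, and is the larger of those in its own colour.

How it is judged:
By the outcome, as a careful person would: the job done as asked, in the order asked, and still so for the second after the job is handed in, with the robot touching nothing.
It also fails if it takes over 72 s, if anything falls off the work surface, if the arm or the gripper's body presses on something with over 40 N, if the wrist force passes 120 N, or if a joint passes its speed limit or range.

ROBOT

A 7-joint arm with a two-finger parallel gripper is mounted at the origin on the work surface. World frame = base frame: x ahead of the robot, y to its left, z up, the work surface at z = 0. Lengths are in m, angles in rad, forces in N, time in s.
With the tool pointing down it reaches from about 0.35 to 0.9 m from the base axis. Payload 8.1 kg.
Tool frame: the origin (TCP) lies midway between the tips of the shut fingers; the grasp point (between the pads) lies 19 mm behind it; z points along the fingers, y is the line along which they close (so a half turn about z gives the same grasp; the last joint's range is limited). The gripper opens to 92 mm and grips with 3 to 60 N. Pads are 19 mm wide; open, the fingers measure 130 mm over their backs; the gripper's body (75 mm by 190 mm) begins 47 mm behind the grasp point.
Start: joints at [1.162, 0.434, 0.025, 1.573, -0.012, 1.134, -0.075], TCP at [0.188, -0.596, 0.227] pointing down, gripper open.
Joint ranges: [-2.62, 2.62], [-0.44, 2.09], [-1.27, 1.32], [0.08, 2.57], [-1.32, 4.46], [0.12, 2], [-2.74, 2.74]. Speed limits (rad/s): [2.22, 2.22, 3.01, 3.01, 3.14, 3.14, 3.14].

INTERFACE

Orientations are given as a rotation vector (axis times angle).
In Python, from cell import observe, cams, job gives the robot as it stands. The module is installed in compiled form; this text tells all that it offers.
- The arm moves only by the tool step_arm, never from a script. Its argument "steps" is a list of rows, each a list of 6 numbers: the shift along the world's x, y, z in mm, then the turn, a rotation vector about the world's x, y, z in rad. In form: [[dx, dy, dz, rx, ry, rz], ...]. A call has 1 to 20 rows; each row shifts and turns the commanded pose from where the row before left it; what a row does not reach is not made up. A row lasts 1/12 s, in which the tool goes at most 41.7 mm and 7.16 degrees, less where a joint would pass 70% of its speed; a pose out of reach is approached as far as the arm can. A call with a gripper value outside its range is refused whole. "gripper" is the opening, from 0 (shut) to 1 (fully open), set as the call begins (left out, the last holds). The fingers move at their own pace and stop on an object; "force" is the grip in N (left out, the last holds). Time passes only in rows, so rows that do not move let the fingers close. It gives the time, the measured TCP pose, the force, the opening and the grip force at its end, in the units of the state.
- observe(): the state, without advancing time (a new reading comes with each control period).
- cams.get_image(name): name is "scene" or "side" or "wrist"; returns the picture (420x560x3 uint8, red, green, blue); there is no depth.
- cams.get_calibration(name): a dict with "fov_y" (degrees; the focal length in pixels is half the picture's height over the tangent of half this angle, whatever the lens; pixels are square), "cx", "cy" (the principal point, pixels), "world_to_cam" (4x4, takes a point from world to camera coordinates). Camera axes: x right, y up, looking along -z (the intrinsics and any distortion apply to the point x, -y, -z); pixel columns grow to the right and rows downward; lengths in m; the calibration is good to about 2 mm. A picture is of the moment at which its call begins: read the wrist's pose just before it. get_calibration takes no time and is no camera call; for the wrist camera it gives the pose at the moment of the call.
- job.sign_off(): hands the job in; it is judged then, once.
The state is a dict: "clock": time; "joints": joint angles; "dq": joint speeds; "joint_efforts": joint torques, N m; "position": TCP position; "ee_rot": TCP orientation; "force": force on the tool from outside, world axes, zero at the start; "ft_torque": the same for the moment, N m; "width": opening from 0.0 (shut) to 1.0 (fully open); "gripper_force": force on a finger pad.
Only numpy, scipy, OpenCV 4.12 (cv2) and the standard library are available. Lean on these libraries where they do the work, as an engineer would, in place of code of your own. Each camera call takes 0.05 s, during which the arm holds its last target. There are 200 camera calls.

## Working session

There is one attempt and no reset: what is moved stays moved. The work goes in short steps, Python scripts to look and compute and a tool call to move; the robot and the scene stay as the last step left them, time stands still between calls to the robot, and variables do not carry over. Pictures are saved under pics/ and viewed, at most 10 in all, crops included, and the job is handed in when it is done.

Besides the shell and the picture viewer there is one more tool, called after ">>>" as name([rows], argument=value, ...), one row to a line, values as JSON. step_arm: Moves the arm, as the interface text tells. Its arguments: {"type":"object","properties":{"steps":{"type":"array","items":{"type":"array","items":{"type":"number"}}},"gripper":{"type":"number"},"force":{"type":"number"}},"required":["steps"]}

```bash
mkdir -p pics; cat > h.py <<'E'
import numpy as np, cv2
from cell import observe, cams, job
def snap(n,f):
    im=cams.get_image(n)[:,:,::-1]; cv2.imwrite(f'pics/{f}.png',im); return im
def K(c):
    f=210/np.tan(np.radians(c['fov_y'])/2); return f,c['cx'],c['cy']
def ray(c,u,v):
    f,cx,cy=K(c); T=np.array(c['world_to_cam']); R=T[:3,:3]; o=-R.T@T[:3,3]
    d=R.T@np.array([(u-cx)/f,-(v-cy)/f,-1]); return o,d
def atz(c,u,v,z):
    o,d=ray(c,u,v); return o+d*(z-o[2])/d[2]
def proj(c,p):
    f,cx,cy=K(c); T=np.array(c['world_to_cam']); q=T[:3,:3]@np.array(p)+T[:3,3]
    return np.array([cx+f*q[0]/-q[2],cy+f*-q[1]/-q[2]])
E
python3 - <<'E'
from h import *
a=snap('scene','s0');b=snap('side','d0')
for n in('scene','side','wrist'):
    c=cams.get_calibration(n);print({k:(np.round(v,4).tolist()) for k,v in c.items() if not isinstance(v,str)})
print(observe())
E
```

```text
{'fov_y': 50.5423, 'cx': 279.7334, 'cy': 210.6924, 'world_to_cam': [[0.6677, 0.7444, 0.0039, -0.3449], [-0.6115, 0.5456, 0.5731, 0.2789], [0.4245, -0.385, 0.8195, -1.5632], [0.0, 0.0, 0.0, 1.0]]}
{'fov_y': 47.3039, 'cx': 275.4475, 'cy': 210.3533, 'world_to_cam': [[-0.8673, -0.4976, 0.0125, 0.4616], [0.382, -0.6494, 0.6575, -0.3025], [-0.319, 0.5751, 0.7533, -1.1137], [0.0, 0.0, 0.0, 1.0]]}
{'fov_y': 64.4286, 'cx': 279.0177, 'cy': 209.2983, 'world_to_cam': [[0.3006, -0.9537, -0.0004, -0.6249], [0.9238, 0.2913, -0.2486, 0.0312], [0.2372, 0.0743, 0.9686, -0.3887], [0.0, 0.0, 0.0, 1.0]]}
{'clock': 0.1, 'joints': array([ 1.16236143,  0.4351886 ,  0.02499281,  1.57400838, -0.01159079,
        1.13398678, -0.07513983]), 'dq': array([-4.34059097e-04, -1.47917334e-03,  2.10430280e-05, -2.83436749e-03,
       -1.61144823e-03,  8.02893615e-04, -5.90146077e-04]), 'joint_efforts': array([ 1.44441856e-03, -6.69131899e+01,  9.86932889e-01, -3.15148652e+01,
       -6.06999896e-02,  3.73707328e-02,  5.00941667e-06]), 'position': array([ 0.18797889, -0.59558153,  0.22600087]), 'ee_rot': array([-3.10357952e+00, -4.78130557e-01,  5.74634431e-04]), 'force': array([ 0.52803455, -1.18459404,  0.22773707]), 'ft_torque': array([-0.0209413 , -0.0138292 ,  0.02872369]), 'gripper_force': 0.0, 'width': 0.9985285045424666}
```

View pics/s0.png

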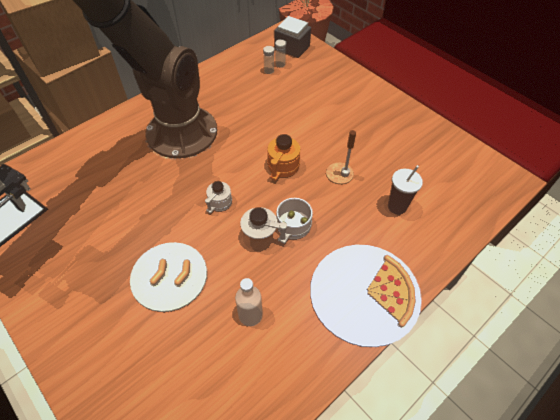

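View pics/d0.png

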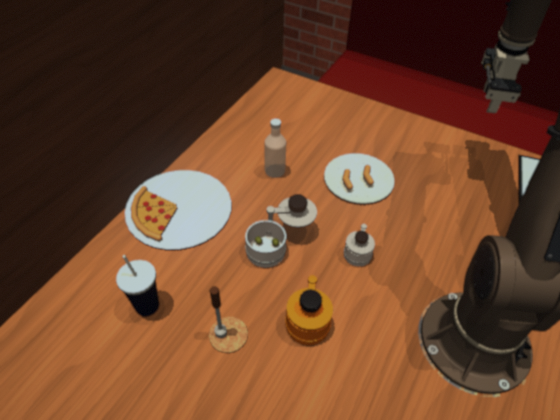

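Both pictures show three crocks. The orange one is a look-alike, at scene (284,157) and side (310,315). The small white one is also a look-alike, at scene (218,196) and side (360,247). The large white open one is at scene (294,217) and side (266,243), with its lid swung aside (knob at scene (258,216)). I choose the large white one. The stirrer is on its coaster at scene (341,173) and side (226,334). I'll check all this in one close crop.

```bash
python3 - <<'E'
import cv2,numpy as np
a=cv2.imread('pics/s0.png');b=cv2.imread('pics/d0.png')
A=cv2.resize(a[120:270,215:365],None,fx=4,fy=4,interpolation=cv2.INTER_CUBIC)
A=A[:, :]
B=cv2.resize(b[180:360,185:335],None,fx=3.33,fy=3.33,interpolation=cv2.INTER_CUBIC)[:600]
B=B[:, :500]
cv2.imwrite('pics/c1.png',A); cv2.imwrite('pics/c2.png',B)
E
```

```text
(no output)
```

View pics/c1.png

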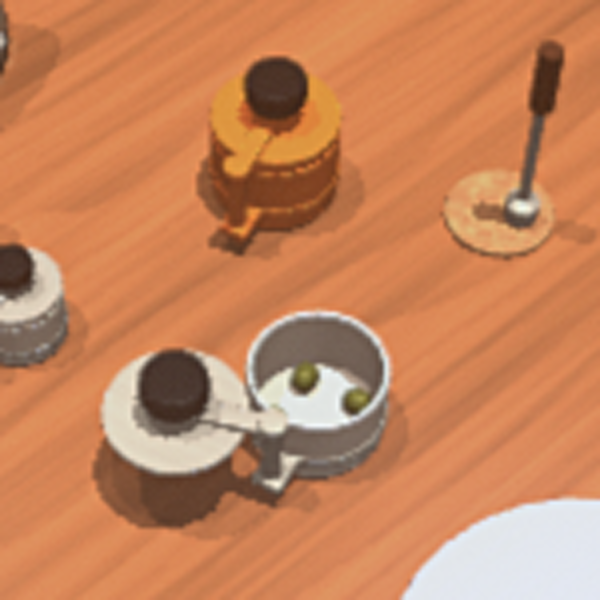

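View pics/c2.png

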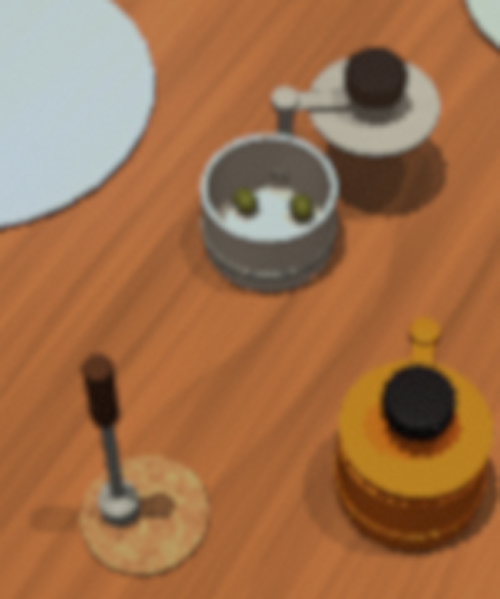

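The close crops confirm the choice. The large white crock's rim is centred at scene (294.5,213) and side (266,237), with olives visible. The lid knob is at (258.5,216.5) and (297.6,203.4), the post top at (282.5,225) and (271,209.4), and the stirrer foot at (345.5,172) and (220.7,331).

```bash
python3 - <<'E'
from h import *
s=cams.get_calibration('scene');d=cams.get_calibration('side')
def tri(p,q):
    A=[];b=[]
    for c,x in((s,p),(d,q)):
        o,v=ray(c,*x); v/=np.linalg.norm(v); M=np.eye(3)-np.outer(v,v); A.append(M);b.append(M@o)
    X=np.linalg.lstsq(np.vstack(A),np.hstack(b),rcond=None)[0]
    return X.round(4),(proj(s,X)-p).round(1),(proj(d,X)-q).round(1)
L=dict(rim=((294.5,213),(266.1,236.8),.07),knob=((258.5,216.5),(297.6,203.4),.092),pivot=((282.5,225),(270.9,209.4),.09),
 foot=((345.5,172.2),(220.7,331),.016),htop=((352.5,132),(214.4,289.6),.196),coaster=((339.8,173),(228.5,334.7),.006))
for k,(p,q,z) in L.items(): print(k,*tri(p,q),atz(s,*p,z).round(4),atz(d,*q,z).round(4))
E
```

```text
rim [0.5485 0.0256 0.0634] [-0.7 -0.2] [-0.9  0.1] [0.5535 0.0235 0.07  ] [0.5441 0.0286 0.07  ]
knob [ 0.5145 -0.0789  0.1102] [-0.5 -0.1] [-0.5  0.1] [ 0.5058 -0.0707  0.092 ] [ 0.5205 -0.0948  0.092 ]
pivot [ 0.5711 -0.0401  0.0922] [-0.3 -0.1] [-0.3  0. ] [ 0.5707 -0.0387  0.09  ] [ 0.5715 -0.0424  0.09  ]
foot [0.5179 0.2824 0.0149] [-0.5 -0.1] [-0.7  0.1] [0.5197 0.2827 0.016 ] [0.5161 0.2818 0.016 ]
htop [0.5164 0.2821 0.195 ] [-0.3 -0. ] [-0.4  0. ] [0.5176 0.2818 0.196 ] [0.5153 0.2821 0.196 ]
coaster [0.5014 0.2757 0.0014] [-0.4 -0.1] [-0.6  0.1] [0.5048 0.2734 0.006 ] [0.4988 0.2766 0.006 ]
```

>>> step_arm([
  [10, 16, 6, 0, 0, 0],
  [16, 26, 6, 0, 0, 0],
  [20, 32, 4, 0, 0, 0],
  [20, 32, 4, 0, 0, 0],
  [20, 32, 4, 0, 0, 0],
  [20, 32, 4, 0, 0, 0],
  [20, 32, 2, 0, 0, 0],
  [20, 32, 2, 0, 0, 0],
  [20, 32, 2, 0, 0, 0],
  [20, 32, 0, 0, 0, 0],
  [20, 32, 0, 0, 0, 0],
  [20, 32, 0, 0, 0, 0],
  [20, 32, 0, 0, 0, 0],
  [20, 32, 0, 0, 0, 0],
  [20, 32, 0, 0, 0, 0],
  [20, 32, 0, 0, 0, 0],
  [20, 32, 0, 0, 0, 0],
  [20, 32, 0, 0, 0, 0],
  [20, 32, 0, 0, 0, 0],
  [20, 32, 0, 0, 0, 0],
])

```text
clock: 1.77
position: [0.5746, 0.0235, 0.2604]
ee_rot: [3.105, 0.478, -0.001]
force: [0.5, -1.1, -0.3]
width: 0.996
gripper_force: 0.0
```

```bash
python3 - <<'E'
from h import *
s=cams.get_calibration('scene');d=cams.get_calibration('side')
print('bottle',atz(s,248,318,.0)[:2],atz(d,275,172,0)[:2],'cup',atz(s,406,180,.134)[:2],'orange knob',atz(s,284,142,.12)[:2])
st=observe();print(st['position'],st['ee_rot'],st['joints'].round(2),st['clock'])
w=cams.get_calibration('wrist'); np.save('w1.npy',w['world_to_cam']); snap('wrist','w1')
E
```

```text
bottle [ 0.68403696 -0.26254735] [ 0.67668883 -0.24918491] cup [0.71264791 0.30736795] orange knob [0.36146732 0.15615845]
[0.57458818 0.02353253 0.26042747] [ 3.10489561e+00  4.77876309e-01 -9.87742464e-04] [ 0.13  0.36 -0.35  1.63  0.13  1.18 -1.52] 1.7667
```

View pics/w1.png

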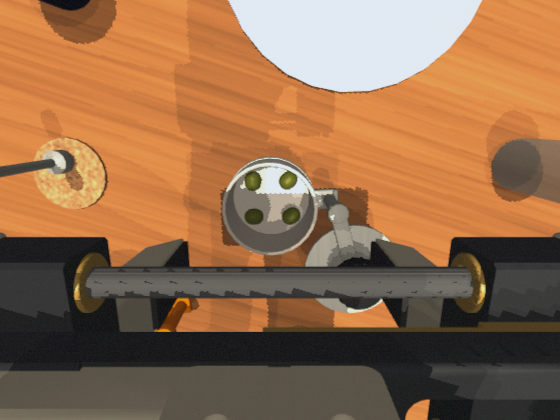

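The wrist view shows four olives in the crock, at (253,181), (288,181), (254,216) and (291,215). The rim is centred at about (269.5,206.5), the post at (330,200), the lid at (358,270) under the fingers, and the coaster with the stirrer foot at (70,173) and (57,160).

```bash
python3 - <<'E'
from h import *
from scipy.ndimage import map_coordinates as mc
t=np.linspace(0,2*np.pi,180,endpoint=False)
def fit(name,file,T,c0,z,r,rng=.012):
    c=cams.get_calibration(name)
    if T is not None: c['world_to_cam']=np.load(T)
    g=cv2.GaussianBlur(cv2.imread(f'pics/{file}.png'),(0,0),1.).astype(float)
    m=np.sqrt(sum(cv2.Sobel(g[:,:,k],cv2.CV_64F,1,0)**2+cv2.Sobel(g[:,:,k],cv2.CV_64F,0,1)**2 for k in range(3)))
    m=np.minimum(m,150)
    best=(-1,)
    for dx in np.arange(-rng,rng+1e-6,.001):
        for dy in np.arange(-rng,rng+1e-6,.001):
            x,y=c0[0]+dx,c0[1]+dy; P=[]
            for a in t: P.append((x+r*np.cos(a),y+r*np.sin(a),z))
            P=np.array(P); f,cx,cy=K(c);W=np.array(c['world_to_cam']);q=P@W[:3,:3].T+W[:3,3]
            s=mc(m,[cy+f*q[:,1]/q[:,2],cx-f*q[:,0]/q[:,2]],order=1).mean()
            if s>best[0]: best=(s,x,y)
    return np.round(best,4)
for n,f,T in(('scene','s0',None),('side','d0',None),('wrist','w1','w1.npy')):
    print(n,'rim',fit(n,f,T,(.549,.026),.07,.052),'in',fit(n,f,T,(.549,.026),.07,.048),'coaster',fit(n,f,T,(.502,.276),.006,.045))
c=cams.get_calibration('wrist');c['world_to_cam']=np.load('w1.npy')
print(atz(c,269.5,206.5,.07))
for p in((253,181),(288,181),(254,216),(291,215)):print('olive',atz(c,*p,.016).round(4))
print('pivot',atz(c,339,212,.09),'foot',atz(c,57,160,.026), proj(c,(.571,-.04,.09)),proj(c,(.518,.282,.026)))
E
```

```text
scene rim [1.46103e+02 5.51000e-01 2.00000e-02] in [1.450123e+02 5.480000e-01 2.600000e-02] coaster [126.2224   0.502    0.276 ]
side rim [1.484725e+02 5.450000e-01 2.200000e-02] in [1.490703e+02 5.510000e-01 3.000000e-02] coaster [107.9557   0.503    0.274 ]
wrist rim [1.471698e+02 5.480000e-01 2.500000e-02] in [1.387878e+02 5.490000e-01 2.600000e-02] coaster [127.3182   0.502    0.274 ]
[0.55237577 0.02663024 0.07      ]
olive [0.5637 0.0527 0.016 ]
olive [0.5765 0.0119 0.016 ]
olive [0.5216 0.039  0.016 ]
olive [ 0.5367 -0.0048  0.016 ]
pivot [ 0.57302495 -0.04171849  0.09      ] foot [0.52055262 0.27822839 0.026     ] [336.73663579 213.34062319] [ 53.45606377 161.1179112 ]
```

>>> step_arm([
  [-4, 16, 0, 0, 0, 0],
  [-7, 32, 0, 0, 0, 0],
  [-7, 34, 0, 0, 0, 0],
  [-7, 34, 0, 0, 0, 0],
  [-7, 34, 0, 0, 0, 0],
  [-7, 34, 0, 0, 0, 0],
  [-7, 34, 0, 0, 0, 0],
  [-7, 28, 0, 0, 0, 0],
  [-4, 12, 0, 0, 0, 0],
  [0, 0, -15, 0, 0, 0],
  [0, 0, -28, 0, 0, 0],
  [0, 0, -30, 0, 0, 0],
  [0, 0, -25, 0, 0, 0],
  [0, 0, -15, 0, 0, 0],
  [0, 0, -9, 0, 0, 0],
  [0, 0, 0, 0, 0, 0],
], gripper=0.7)

```text
clock: 3.15
position: [0.5163, 0.2785, 0.1367]
ee_rot: [3.103, 0.477, -0.005]
force: [-0.3, 0.0, -0.8]
width: 0.701
gripper_force: 0.0
```

```bash
python3 - <<'E'
from h import *
st=observe();print(st['position'],st['joints'].round(2))
snap('scene','s2'); b=snap('side','d2')
b=cv2.resize(b[200:380,140:320],None,fx=3.2,fy=3.2,interpolation=cv2.INTER_CUBIC); a=cv2.imread('pics/s2.png');
a=cv2.resize(a[80:220,300:360],None,fx=3.2,fy=3.2)
c=np.zeros((580,192+576,3),np.uint8);c[:a.shape[0],:192]=a;c[:b.shape[0],192:192+b.shape[1]]=b[:,:576];cv2.imwrite('pics/m2.png',c)
E
```

```text
[0.51633358 0.27846937 0.13667979] [-0.29  0.5  -0.41  1.75  0.24  0.95 -2.07]
```

View pics/m2.png

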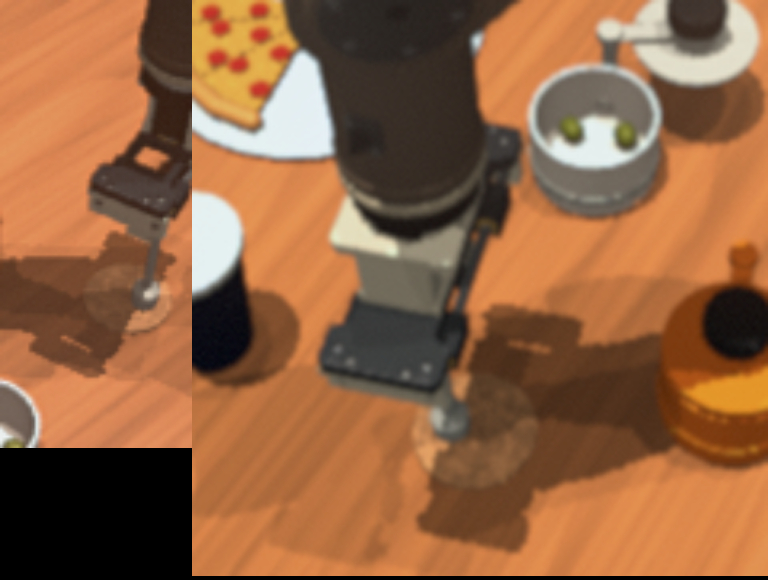

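The stirrer still stands upright on the coaster, with its foot between the fingers. I'll centre the gripper slightly and close it.

>>> step_arm([
  [1, 3, 0, 0, 0, 0],
  [0, 0, 0, 0, 0, 0],
  [0, 0, 0, 0, 0, 0],
  [0, 0, 0, 0, 0, 0],
  [0, 0, 0, 0, 0, 0],
  [0, 0, 0, 0, 0, 0],
  [0, 0, 0, 0, 0, 0],
  [0, 0, 0, 0, 0, 0],
], gripper=0, force=45)

```text
clock: 3.92
position: [0.5181, 0.283, 0.1388]
ee_rot: [3.105, 0.478, 0.0]
force: [-0.7, 0.0, 1.4]
width: 0.21
gripper_force: 45.0
```

>>> step_arm([
  [0, 0, 12, 0, 0, 0],
  [0, 0, 26, 0, 0, 0],
  [0, 0, 30, 0, 0, 0],
  [0, -6, 22, 0, 0, 0],
  [2, -18, 5, 0, 0, 0],
  [4, -30, 0, 0, 0, 0],
  [4, -34, 0, 0, 0, 0],
  [4, -34, 0, 0, 0, 0],
  [4, -34, 0, 0, 0, 0],
  [4, -34, 0, 0, 0, 0],
  [4, -32, 0, 0, 0, 0],
  [3, -22, 0, 0, 0, 0],
  [1, -10, 0, 0, 0, 0],
  [0, -3, 0, 0, 0, 0],
  [0, 0, -10, 0, 0, 0],
  [0, 0, 0, 0, 0, 0],
])

```text
clock: 5.25
position: [0.5471, 0.0277, 0.2223]
ee_rot: [-3.103, -0.481, 0.003]
force: [-0.2, 0.2, -2.1]
width: 0.209
gripper_force: 45.0
```

```bash
python3 - <<'E'
from h import *
st=observe();p=st['position'];print(p,st['force'])
a=snap('scene','s3');b=snap('side','d3')
A=cv2.resize(a[130:250,235:335],None,fx=4,fy=4,interpolation=cv2.INTER_CUBIC)
B=cv2.resize(b[165:285,215:315],None,fx=4,fy=4,interpolation=cv2.INTER_CUBIC)
cv2.imwrite('pics/m3.png',np.hstack([A,B]))
for n in('scene','side'):
    c=cams.get_calibration(n);print(n,proj(c,(p[0],p[1],p[2]-.132)),proj(c,(p[0],p[1],p[2]-.112)),proj(c,(p[0],p[1],p[2]-.05)))
E
```

```text
[0.5471228  0.02771503 0.22226345] [-0.23335191  0.15349919 -2.0531313 ]
scene [294.26163594 206.77853328] [294.47934224 202.65240261] [295.19200991 189.14539844]
side [265.23821135 231.11682352] [265.20972641 226.07811073] [265.11664895 209.61360199]
```

View pics/m3.png

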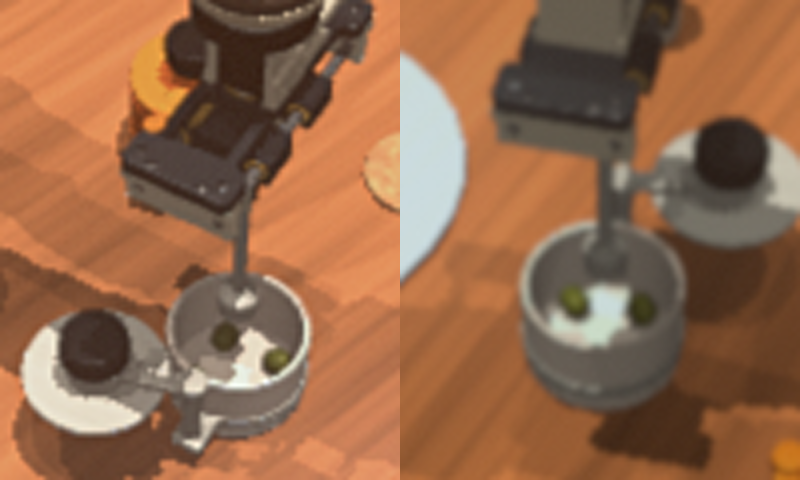

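The stirrer hangs straight over the crock's mouth. Its foot is at crop (238,298) in the scene view and (605,255) in the side view, matching the prediction to within 1 px.

>>> step_arm([
  [1, -2, -10, 0, 0, 0],
  [0, 0, -22, 0, 0, 0],
  [0, 0, -22, 0, 0, 0],
  [0, 0, -14, 0, 0, 0],
  [0, 0, -8, 0, 0, 0],
  [0, 0, -5, 0, 0, 0],
  [0, 0, -1, 0, 0, 0],
  [0, 0, 0, 0, 0, 0],
])

```text
clock: 6.02
position: [0.5495, 0.0243, 0.142]
ee_rot: [-3.105, -0.479, -0.001]
force: [-0.7, 0.6, -2.2]
width: 0.209
gripper_force: 45.0
```

```bash
python3 - <<'E'
from h import *
st=observe();p=st['position'];print(p,st['force'],st['ft_torque'])
C=np.array([548.5,25.5])
t=np.radians(np.arange(17,646,12)); 
P=np.c_[C[0]+31*np.cos(t),C[1]+31*np.sin(t)]
P=np.vstack([[548.5,25.5],P]); d=np.diff(np.round(P),axis=0).astype(int).tolist(); print(d,len(d))
E
```

```text
[0.54945784 0.02432144 0.14197392] [-0.66259643  0.63597504 -2.24637865] [-0.0257327   0.00306072 -0.00616565]
[[30, 9], [-2, 6], [-4, 5], [-5, 4], [-5, 4], [-7, 2], [-6, 0], [-6, 0], [-7, -2], [-5, -3], [-5, -4], [-4, -6], [-3, -5], [-1, -7], [0, -6], [1, -7], [2, -6], [4, -5], [5, -4], [5, -4], [7, -2], [6, 0], [6, 0], [7, 2], [5, 3], [5, 4], [4, 6], [3, 5], [1, 7], [0, 6], [-1, 7], [-2, 6], [-4, 5], [-5, 4], [-5, 4], [-7, 2], [-6, 0], [-6, 0], [-7, -2], [-5, -3], [-5, -4], [-4, -6], [-3, -5], [-1, -7], [0, -6], [1, -7], [2, -6], [4, -5], [5, -4], [5, -4], [7, -2], [6, 0], [6, 0]] 53
```

>>> step_arm([
  [5, 2, -1, 0, 0, 0],
  [5, 2, 0, 0, 0, 0],
  [5, 2, 0, 0, 0, 0],
  [5, 1, 0, 0, 0, 0],
  [5, 1, 0, 0, 0, 0],
  [4, 1, 0, 0, 0, 0],
  [0, 0, 0, 0, 0, 0],
  [-2, 6, 0, 0, 0, 0],
  [-4, 5, 0, 0, 0, 0],
  [-5, 4, 0, 0, 0, 0],
  [-5, 4, 0, 0, 0, 0],
  [-7, 2, 0, 0, 0, 0],
])

```text
clock: 7.02
position: [0.5545, 0.055, 0.1408]
ee_rot: [-3.104, -0.48, -0.0]
force: [0.2, -1.6, -1.6]
width: 0.211
gripper_force: 45.0
```

>>> step_arm([
  [-6, 0, 0, 0, 0, 0],
  [-6, 0, 0, 0, 0, 0],
  [-7, -2, 0, 0, 0, 0],
  [-5, -3, 0, 0, 0, 0],
  [-5, -4, 0, 0, 0, 0],
  [-4, -6, 0, 0, 0, 0],
  [-3, -5, 0, 0, 0, 0],
  [-1, -7, 0, 0, 0, 0],
  [0, -6, 0, 0, 0, 0],
  [1, -7, 0, 0, 0, 0],
])

```text
clock: 7.85
position: [0.5192, 0.0132, 0.1408]
ee_rot: [3.105, 0.478, 0.0]
force: [0.7, 1.8, -1.4]
width: 0.212
gripper_force: 45.0
```

>>> step_arm([
  [2, -6, 0, 0, 0, 0],
  [4, -5, 0, 0, 0, 0],
  [5, -4, 0, 0, 0, 0],
  [5, -4, 0, 0, 0, 0],
  [7, -2, 0, 0, 0, 0],
  [6, 0, 0, 0, 0, 0],
  [6, 0, 0, 0, 0, 0],
  [0, 0, 0, 0, 0, 0],
])

```text
clock: 8.52
position: [0.5551, -0.0069, 0.1405]
ee_rot: [-3.105, -0.479, 0.0]
force: [0.0, 1.3, -2.5]
width: 0.211
gripper_force: 45.0
```

```bash
python3 - <<'E'
from h import *
st=observe();p=st['position'];print(p,st['force'],st['ft_torque'],st['clock'])
a=snap('scene','s4');b=snap('side','d4');w=snap('wrist','w4')
A=cv2.resize(a[130:250,235:335],None,fx=4,fy=4,interpolation=cv2.INTER_CUBIC)
B=cv2.resize(b[165:285,215:315],None,fx=4,fy=4,interpolation=cv2.INTER_CUBIC)
cv2.imwrite('pics/m4.png',np.hstack([A,B]))
E
```

```text
[ 0.55513941 -0.00691351  0.14051244] [ 0.01388623  1.31323475 -2.47492506] [ 0.35479849  0.05399413 -0.02281674] 8.5167
```

View pics/m4.png

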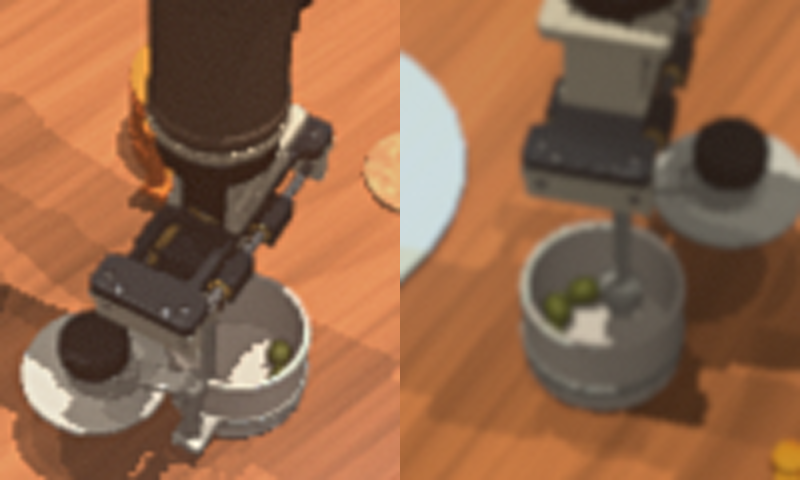

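The sweep has bunched the olives ahead of the foot: two show in the side view at crop (583,290) and (560,310), and one in the scene view at (280,353). I'll lift out and check all four numerically from the wrist.

>>> step_arm([
  [-2, 8, 0, 0, 0, 0],
  [-2, 10, 0, 0, 0, 0],
  [-2, 10, 0, 0, 0, 0],
  [0, 2, 10, 0, 0, 0],
  [0, 0, 22, 0, 0, 0],
  [0, 0, 28, 0, 0, 0],
  [0, 0, 24, 0, 0, 0],
  [12, 8, 12, 0, 0, 0],
  [20, 10, 0, 0, 0, 0],
  [10, 4, 0, 0, 0, 0],
  [0, 0, 0, 0, 0, 0],
])

```text
clock: 9.58
position: [0.5918, 0.0469, 0.2379]
ee_rot: [-3.104, -0.481, -0.004]
force: [-0.4, -0.5, -1.9]
width: 0.212
gripper_force: 45.0
```

```bash
python3 - <<'E'
from h import *
st=observe();print(st['position'],st['clock'])
C=np.array([.5485,.0255])
cal={n:cams.get_calibration(n) for n in('wrist','scene','side')}
for n in cal:
    im=snap(n,n[0]+'5_'+n); h=cv2.cvtColor(im,cv2.COLOR_BGR2HSV)
    m=cv2.inRange(h,(24,90,20),(45,255,200)); k,l,s,ce=cv2.connectedComponentsWithStats(m)
    for i in range(1,k):
        if s[i,4]>12:
            p=atz(cal[n],*ce[i],.016)[:2]-C
            if np.hypot(*p)<.06: print(n,ce[i].round(),s[i,4],(p*1000).round(),np.degrees(np.arctan2(p[1],p[0])).round())
E
```

```text
[0.59183823 0.0469254  0.23785447] 9.5833
wrist [298. 198.] 80 [33. -6.] -9.0
wrist [311. 208.] 216 [ 27. -24.] -42.0
wrist [259. 212.] 153 [ 3. 33.] 84.0
side [257. 240.] 81 [ 33. -12.] -20.0
```

```bash
python3 - <<'E'
import cv2,numpy as np
f=lambda n,y,x,h,w,k:cv2.resize(cv2.imread(f'pics/{n}.png')[y:y+h,x:x+w],(266,int(266*h/w)),interpolation=cv2.INTER_CUBIC)
L=[f('w5_wrist',130,200,160,160,2),f('s5_scene',170,240,100,100,2),f('s5_side',190,220,100,100,2)]
cv2.imwrite('pics/m5.png',np.hstack(L))
E
```

```text
(no output)
```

View pics/m5.png

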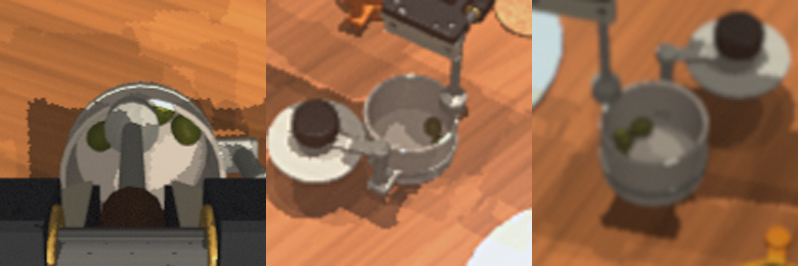

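>>> step_arm([
  [-5, 12, 0, 0, 0, 0],
  [-11, 27, 0, 0, 0, 0],
  [-13, 33, 0, 0, 0, 0],
  [-6, 20, 0, 0, 0, 0],
  [0, 5, 0, 0, 0, 0],
])

```text
clock: 10.15
position: [0.5519, 0.1478, 0.2373]
ee_rot: [-3.101, -0.488, 0.001]
force: [-0.3, 0.4, -3.1]
width: 0.209
gripper_force: 45.0
```

```bash
python3 - <<'E'
from h import *
st=observe();print(st['position'],st['clock'])
C=np.array([.5485,.0255])
cal={n:cams.get_calibration(n) for n in('wrist','scene','side')}
for n in cal:
    im=snap(n,n[0]+'6_'+n); h=cv2.cvtColor(im,cv2.COLOR_BGR2HSV)
    m=cv2.inRange(h,(24,90,20),(45,255,200)); k,l,s,ce=cv2.connectedComponentsWithStats(m)
    for i in range(1,k):
        if s[i,4]>8:
            p=atz(cal[n],*ce[i],.016)[:2]-C
            if np.hypot(*p)<.06: print(n,ce[i].round(),s[i,4],(p*1000).round(),np.degrees(np.arctan2(p[1],p[0])).round())
E
```

```text
[0.55190371 0.14776827 0.23730201] 10.15
wrist [395. 197.] 551 [ 30. -11.] -21.0
wrist [358. 207.] 102 [ 4. 26.] 80.0
side [257. 239.] 92 [ 34. -13.] -21.0
```

```bash
python3 - <<'E'
from h import *
C=np.array([.5485,.0255]);c=cams.get_calibration('wrist')
im=cv2.imread('pics/w6_wrist.png');h=cv2.cvtColor(im,cv2.COLOR_BGR2HSV)
m=cv2.inRange(h,(24,90,20),(45,255,200))
d=cv2.distanceTransform(m,cv2.DIST_L2,3)
for y in range(180,222,2): print(y,''.join('#' if m[y,x] else '.' for x in range(335,430)))
pk=(d==cv2.dilate(d,np.ones((9,9))))&(d>3)
for y,x in np.argwhere(pk):
    p=(atz(c,x,y,.016)[:2]-C)*1000;print(x,y,d[y,x],p.round(),np.degrees(np.arctan2(p[1],p[0])).round())
E
```

```text
180 ...............................................................................................
182 ...............................................................................................
184 ...............................................................................................
186 .........................................................######................................
188 ...............................................##################..............................
190 ........................................#########################..............................
192 ....................................########.####################..#####.......................
194 ..................................#########...##############################...................
196 ...............................#########.......##############################..................
198 .................................#####.............#####.....#################.................
200 .........................##..................................##################................

[... 630 characters left out ...]
.....................................................................
216 ...............................................................................................
218 ...............................................................................................
220 ...............................................................................................
394 191 5.73 [ 38. -14.] -20.0
386 192 5.73 [34. -6.] -9.0
387 192 5.73 [34. -7.] -11.0
388 192 5.73 [34. -8.] -13.0
389 192 5.73 [35. -9.] -14.0
390 192 5.73 [ 35. -10.] -16.0
391 192 5.73 [ 35. -11.] -17.0
392 192 5.73 [ 36. -12.] -19.0
388 193 5.73 [33. -8.] -14.0
405 201 8.7565 [ 30. -31.] -45.0
359 206 4.1079 [ 9. 18.] 65.0
```

All four olives are accounted for, at about -43°, -12°, 25° and 80°. Each has moved about 100° or more from its start angle. Next I'll put the stirrer back.

>>> step_arm([
  [-6, 16, 0, 0, 0, 0],
  [-12, 32, 0, 0, 0, 0],
  [-13, 34, 0, 0, 0, 0],
  [-11, 30, 0, 0, 0, 0],
  [-5, 13, 0, 0, 0, 0],
  [-1, 3, -10, 0, 0, 0],
  [0, 0, -24, 0, 0, 0],
  [0, 0, -28, 0, 0, 0],
  [0, 0, -18, 0, 0, 0],
  [0, 0, -9, 0, 0, 0],
  [0, 0, -5, 0, 0, 0],
  [0, 0, 0, 0, 0, 0],
])

```text
clock: 11.3
position: [0.5075, 0.2685, 0.142]
ee_rot: [3.104, 0.475, -0.002]
force: [-0.7, 0.5, -2.5]
width: 0.21
gripper_force: 45.0
```

>>> step_arm([
  [-3, 6, 0, 0, 0, 0],
  [0, 0, -1, 0, 0, 0],
  [0, 0, -1, 0, 0, 0],
  [0, 0, -1, 0, 0, 0],
  [0, 0, 0, 0, 0, 0],
])

```text
clock: 11.72
position: [0.5043, 0.276, 0.14]
ee_rot: [-3.105, -0.478, -0.001]
force: [-1.1, -0.2, -2.7]
width: 0.207
gripper_force: 45.0
```

>>> step_arm([
  [0, 0, -1, 0, 0, 0],
  [0, 0, -0.5, 0, 0, 0],
  [0, 0, -0.5, 0, 0, 0],
  [0, 0, 0, 0, 0, 0],
])

```text
clock: 12.05
position: [0.5047, 0.2762, 0.1388]
ee_rot: [-3.105, -0.478, -0.002]
force: [-1.6, -1.5, 7.7]
width: 0.209
gripper_force: 45.0
```

>>> step_arm([
  [0, 0, 0.5, 0, 0, 0],
  [0, 0, 0, 0, 0, 0],
  [0, 0, 0, 0, 0, 0],
  [0, 0, 0, 0, 0, 0],
], gripper=0.35)

```text
clock: 12.38
position: [0.5041, 0.276, 0.1382]
ee_rot: [3.105, 0.478, -0.0]
force: [-0.2, -0.4, 0.2]
width: 0.347
gripper_force: 0.0
```

>>> step_arm([
  [0, 0, 0, 0, 0, 0],
  [0, 0, 0, 0, 0, 0],
  [0, 0, 0, 0, 0, 0],
  [0, 0, 6, 0, 0, 0],
  [0, 0, 18, 0, 0, 0],
  [0, 0, 28, 0, 0, 0],
  [0, 0, 28, 0, 0, 0],
  [0, 0, 15, 0, 0, 0],
  [0, 0, 5, 0, 0, 0],
  [0, 0, 0, 0, 0, 0],
], gripper=0.8)

```text
clock: 13.22
position: [0.5047, 0.2765, 0.2397]
ee_rot: [-3.104, -0.478, -0.004]
force: [-0.4, -0.0, -0.7]
width: 0.796
gripper_force: 0.0
```

```bash
python3 - <<'E'
from h import *
st=observe();print(st['position'],st['joints'].round(2),st['clock'])
b=snap('side','d7');a=snap('scene','s7')
# handle dark brown check: project expected foot/handle, print mean diff against initial image shifted
for n,im in(('side',b),('scene',a)):
    c=cams.get_calibration(n)
    for z in(.016,.08,.165,.19):
        u,v=proj(c,(.5045,.276,z)).round().astype(int); print(n,z,(u,v),[im[v,u+k].tolist() for k in(-6,-3,0,3,6)])
E
```

```text
[0.50469495 0.27645035 0.23973628] [-0.28  0.38 -0.44  1.65  0.18  1.14 -2.02] 13.2167
side 0.016 (np.int64(226), np.int64(331)) [[95, 137, 190], [153, 168, 170], [159, 174, 175], [143, 155, 158], [66, 73, 77]]
side 0.08 (np.int64(224), np.int64(318)) [[61, 108, 177], [66, 108, 164], [71, 82, 93], [66, 87, 114], [75, 120, 176]]
side 0.165 (np.int64(222), np.int64(298)) [[67, 78, 83], [78, 93, 98], [64, 75, 81], [16, 22, 38], [66, 120, 198]]
side 0.19 (np.int64(221), np.int64(291)) [[71, 72, 73], [49, 49, 49], [48, 55, 61], [19, 24, 35], [65, 117, 193]]
scene 0.016 (np.int64(341), np.int64(171)) [[49, 72, 108], [102, 112, 126], [186, 205, 219], [104, 119, 137], [90, 133, 199]]
scene 0.08 (np.int64(343), np.int64(157)) [[48, 74, 122], [42, 69, 116], [70, 79, 92], [70, 115, 189], [73, 117, 193]]
scene 0.165 (np.int64(346), np.int64(138)) [[76, 122, 200], [49, 79, 132], [26, 41, 69], [38, 60, 100], [86, 138, 224]]
scene 0.19 (np.int64(348), np.int64(132)) [[86, 135, 225], [26, 41, 70], [30, 45, 72], [77, 123, 201], [81, 131, 218]]
```

>>> step_arm([
  [0, -6, 0, 0, 0, 0.06],
  [0, -12, 0, 0, 0, 0.12],
  [0, -19, 0, 0, 0, 0.12],
  [0, -19, 0, 0, 0, 0.12],
  [1, -19, 0, 0, 0, 0.12],
  [1, -19, 0, 0, 0, 0.12],
  [1, -19, 0, 0, 0, 0.12],
  [1, -19, 0, 0, 0, 0.12],
  [1, -19, 0, 0, 0, 0.12],
  [1, -19, 0, 0, 0, 0.12],
  [1, -19, 0, 0, 0, 0.12],
  [1, -19, 0, 0, 0, 0.12],
  [1, -19, 0, 0, 0, 0.12],
  [0, -19, 0, 0, 0, 0.12],
  [0, -19, 0, 0, 0, 0.12],
  [0, -19, 0, 0, 0, 0.12],
  [0, -19, 0, 0, 0, 0.12],
  [0, -19, 0, 0, 0, 0.12],
  [0, -19, 0, 0, 0, 0.12],
  [0, -14, 0, 0, 0, 0.12],
])

```text
clock: 14.98
position: [0.5121, -0.081, 0.2365]
ee_rot: [-0.763, -3.045, 0.001]
force: [1.2, 0.3, 0.3]
width: 0.8
gripper_force: 0.0
```

>>> step_arm([
  [0, 0, 0, 0, 0, 0.12],
  [0, 0, 0, 0, 0, 0.12],
  [0, 0, 0, 0, 0, 0.12],
  [0, 0, -6, 0, 0, 0.12],
  [0, 0, -10, 0, 0, 0.12],
  [0, 0, -10, 0, 0, 0.12],
  [0, 0, -10, 0, 0, 0.12],
  [0, 0, 0, 0, 0, 0.12],
  [0, 0, 0, 0, 0, 0.12],
  [0, 0, 0, 0, 0, 0],
])

```text
clock: 15.82
position: [0.5121, -0.0791, 0.2005]
ee_rot: [0.913, -3.004, -0.004]
force: [0.0, -0.6, 0.6]
width: 0.798
gripper_force: 0.0
```

```bash
python3 - <<'E'
from h import *
from scipy.spatial.transform import Rotation as Ro
st=observe();R=Ro.from_rotvec(st['ee_rot']).as_matrix();print(st['position'],st['joints'].round(2),st['clock'],'yaxis',R[:,1].round(3),np.degrees(np.arctan2(R[1,1],R[0,1])),'z',R[:,2].round(3))
w=cams.get_calibration('wrist');snap('wrist','w8')
print('knob top px',proj(w,(.5145,-.0789,.128)),'TCPaxis',proj(w,st['position']))
im=cv2.imread('pics/w8.png');g=im.max(2)
u,v=proj(w,(.5145,-.0789,.128)).astype(int)
for y in range(v-60,min(v+62,420),6): print(y,''.join('#' if g[y,x]<45 else ('+' if g[y,x]<110 else '.') for x in range(max(0,u-120),min(560,u+120),3)))
E
```

```text
[ 0.51212366 -0.07908236  0.20045283] [ 0.83  0.51 -1.08  1.8   0.49  1.14  1.74] 15.8167 yaxis [-0.556  0.831  0.003] 123.80649318638027 z [-0.003  0.002 -1.   ]
knob top px [277.75425458 222.80518247] TCPaxis [279.80952483 259.49225026]
162 ...................................++++++++++++++++++++++++++++++++++...........
168 ...................................++++++++++++++++++++++++++++++++++...........
174 ..................................+++++++++++++++++++++++++++++++++++...........
180 ..................................++++++++++++++++++++++++++.....+..............
186 ..................................+++#########+++++.++.+++++....................
192 .................................+##############++++++++++++....................
198 ...............................+#################++++++++++++...................
204 ...............................####################++..++++++...................
210 ..............................#####################.....+++++...................
216 ..............................##+################+##.........+..................
222 .......
[... 223 characters left out ...]
+++++++++++.+.......
240 .............++..................+++++++++++++++.........+++++++++++++++++......
246 .....+++++++++###...................#++++++++..........++.........##+++++++++...
252 ..+++++++++++####.................................................###+++++++++++
258 ++++++++++++#####................................++..............+#####+++++++++
264 ++++++++++#######.............................++++...............#######++++++++
270 ++++++++++++++++++++++++++++++++++++++++++++++++++++++++++++++++++++++++++++++++
276 ++++++++++++++++++++++++++++++++++++++++++++++++++++++++++++++++++++++++++++++++
282 ++++++++++++++++++++++++++++++++++++++++++++++++++++++++++++++++++++++++++++++++
```

The wrist mask shows the knob between the fingers: columns 248–310 and rows 186–246, centred as predicted. I'll descend and straddle it.

>>> step_arm([
  [2, 0, -12, 0, 0, 0],
  [0, 0, -22, 0, 0, 0],
  [0, 0, -24, 0, 0, 0],
  [0, 0, -18, 0, 0, 0],
  [0, 0, -10, 0, 0, 0],
  [0, 0, -6, 0, 0, 0],
  [0, 0, -3, 0, 0, 0],
  [0, 0, 0, 0, 0, 0],
])

```text
clock: 16.53
position: [0.5152, -0.0789, 0.1071]
ee_rot: [0.904, -3.009, -0.0]
force: [0.3, -0.3, 0.8]
width: 0.799
gripper_force: 0.0
```

>>> step_arm([
  [0, 0, 0, 0, 0, 0],
  [0, 0, 0, 0, 0, 0],
  [0, 0, 0, 0, 0, 0],
  [0, 0, 0, 0, 0, 0],
  [0, 0, 0, 0, 0, 0],
], gripper=0, force=5)

```text
clock: 16.95
position: [0.5152, -0.0791, 0.1076]
ee_rot: [-0.904, 3.008, -0.0]
force: [-0.3, -0.2, 2.0]
width: 0.524
gripper_force: 5.0
```

```bash
python3 - <<'E'
import numpy as np
p=np.array([571,-40]);a=np.radians(np.linspace(214.9,108.9,19));P=p+70*np.c_[np.cos(a),np.sin(a)]
d=[];q=np.round(P[0])
for x in np.round(P[1:]*2)/2: d.append((x-q).tolist());q=x
print(d,P[0],P[-1],1.85/18)
E
```

```text
[[-4.0, 6.0], [-3.5, 6.5], [-2.5, 7.0], [-1.5, 6.5], [-1.0, 7.5], [-0.5, 7.0], [0.5, 7.0], [1.0, 7.5], [2.0, 6.5], [2.5, 7.0], [3.5, 6.5], [3.5, 6.0], [4.5, 5.5], [5.0, 5.0], [6.0, 4.5], [6.0, 4.0], [6.0, 3.5], [7.0, 2.5]] [513.58936869 -80.05021114] [548.32578073  26.22597512] 0.10277777777777779
```

>>> step_arm([
  [0, 0, 0, 0, 0, 0],
  [0, 0, 0, 0, 0, 0],
  [-4, 6, 0, 0, 0, -0.103],
  [-3.5, 6.5, 0, 0, 0, -0.103],
  [-2.5, 7, 0, 0, 0, -0.103],
  [-1.5, 6.5, 0, 0, 0, -0.103],
  [-1, 7.5, 0, 0, 0, -0.103],
  [-0.5, 7, 0, 0, 0, -0.103],
  [0.5, 7, 0, 0, 0, -0.103],
  [1, 7.5, 0, 0, 0, -0.103],
  [2, 6.5, 0, 0, 0, -0.103],
], gripper=0.6)

```text
clock: 17.87
position: [0.5055, -0.0176, 0.1072]
ee_rot: [-0.544, -3.094, 0.001]
force: [-0.2, -1.7, -0.7]
width: 0.601
gripper_force: 0.7
```

>>> step_arm([
  [2.5, 7, 0, 0, 0, -0.103],
  [3.5, 6.5, 0, 0, 0, -0.103],
  [3.5, 6, 0, 0, 0, -0.103],
  [4.5, 5.5, 0, 0, 0, -0.103],
  [5, 5, 0, 0, 0, -0.103],
  [6, 4.5, 0, 0, 0, -0.103],
  [6, 4, 0, 0, 0, -0.103],
  [6, 3.5, 0, 0, 0, -0.103],
  [7, 2.5, 0, 0, 0, -0.103],
  [0, 0, 0, 0, 0, 0],
])

```text
clock: 18.7
position: [0.5506, 0.028, 0.1074]
ee_rot: [1.868, 2.525, 0.002]
force: [0.4, 0.5, -0.6]
width: 0.603
gripper_force: 0.0
```

>>> step_arm([
  [2, 1, 0, 0, 0, 0],
  [2, 0, 0, 0, 0, 0],
  [0, 0, 0, 0, 0, 0],
])

```text
clock: 18.95
position: [0.552, 0.0279, 0.1068]
ee_rot: [-1.858, -2.53, 0.003]
force: [-3.9, 0.6, 2.1]
width: 0.599
gripper_force: 2.0
```

>>> step_arm([
  [1, 0, 0, 0, 0, 0],
  [1, 0, 0, 0, 0, 0],
  [0, 0, 0, 0, 0, 0],
])

```text
clock: 19.2
position: [0.5524, 0.0278, 0.1065]
ee_rot: [-1.857, -2.528, 0.006]
force: [-10.0, 0.3, 4.8]
width: 0.605
gripper_force: 4.8
```

>>> step_arm([
  [-4.5, -1.5, 0, 0, 0, 0],
  [0, 0, 0, 0, 0, 0],
  [0, 0, 0, 0, 0, 0],
  [0, 0, 0, 0, 0, 0],
  [0, 0, 0, 0, 0, 0],
], gripper=0, force=25)

```text
clock: 19.62
position: [0.5492, 0.0258, 0.1069]
ee_rot: [-1.86, -2.529, 0.004]
force: [-8.2, 0.1, 3.6]
width: 0.516
gripper_force: 25.0
```

```bash
python3 - <<'E'
from h import *
st=observe();print(st['position'],st['joints'].round(2),st['ft_torque'])
E
```

```text
[0.54919139 0.02584585 0.10688612] [ 0.23  0.5  -0.51  1.86  0.32  0.86 -0.14] [-0.04964459  1.53020932 -0.0400202 ]
```

>>> step_arm([
  [0, 0, -0.2, 0, 0, -0.05],
  [0, 0, -0.5, 0, 0, -0.11],
  [0, 0, -0.5, 0, 0, -0.11],
  [0, 0, -0.5, 0, 0, -0.11],
  [0, 0, -0.5, 0, 0, -0.11],
  [0, 0, -0.5, 0, 0, -0.11],
  [0, 0, -0.5, 0, 0, -0.11],
  [0, 0, -0.5, 0, 0, -0.11],
  [0, 0, -0.5, 0, 0, -0.11],
  [0, 0, -0.5, 0, 0, -0.11],
  [0, 0, -0.5, 0, 0, -0.11],
])

```text
clock: 20.53
position: [0.5487, 0.0259, 0.1016]
ee_rot: [-2.941, -1.104, 0.007]
force: [-9.2, -1.2, 5.7]
width: 0.515
gripper_force: 25.0
```

>>> step_arm([
  [0, 0, -0.5, 0, 0, -0.11],
  [0, 0, -0.5, 0, 0, -0.11],
  [0, 0, -0.5, 0, 0, -0.11],
  [0, 0, -0.5, 0, 0, -0.11],
  [0, 0, -0.5, 0, 0, -0.11],
  [0, 0, -0.5, 0, 0, -0.11],
  [0, 0, -0.5, 0, 0, -0.11],
  [0, 0, -0.5, 0, 0, -0.11],
])

```text
clock: 21.2
position: [0.5497, 0.0261, 0.098]
ee_rot: [3.131, -0.253, -0.004]
force: [-1.7, -2.6, 6.9]
width: 0.517
gripper_force: 25.0
```

```bash
python3 - <<'E'
from h import *
st=observe();print(st['position'],st['joints'].round(2),st['ft_torque'])
E
```

```text
[0.54966776 0.02612917 0.09799194] [-0.15  0.46  0.01  1.9  -0.01  0.78 -1.87] [-0.62425437  0.37505613  0.78535495]
```

>>> step_arm([
  [0, 0, -0.3, 0, 0, -0.06],
  [0, 0, -0.3, 0, 0, -0.06],
  [0, 0, -0.2, 0, 0, -0.06],
  [0, 0, 0, 0, 0, -0.06],
  [0, 0, 0, 0, 0, -0.06],
  [0, 0, 0, 0, 0, 0],
])

```text
clock: 21.7
position: [0.5526, 0.0244, 0.0981]
ee_rot: [3.057, -0.716, 0.005]
force: [1.0, -5.2, 5.6]
width: 0.512
gripper_force: 25.0
```

```bash
python3 - <<'E'
from h import *
st=observe();print(st['position'],st['ee_rot'],st['joints'].round(2),st['force'],st['ft_torque'])
E
```

```text
[0.55259587 0.02443814 0.09807092] [ 3.05729419 -0.71643742  0.00531633] [-0.21  0.46  0.09  1.9  -0.05  0.78 -2.12] [ 0.96894187 -5.19159088  5.6415922 ] [-1.15535338 -0.07990458  0.5509116 ]
```

>>> step_arm([
  [0, 0, 0, 0, 0, 0],
  [0, 0, 0, 0, 0, 0],
  [-2, 1, 0, 0, 0, 0.12],
  [-2, 1, 0, 0, 0, 0.12],
  [0, 0, 0, 0, 0, 0.12],
  [0, 0, 0, 0, 0, 0.12],
  [0, 0, 0, 0, 0, 0.12],
  [0, 0, 0, 0, 0, 0],
], gripper=0.65)

```text
clock: 22.37
position: [0.5471, 0.0286, 0.0972]
ee_rot: [-3.132, -0.233, -0.0]
force: [0.1, 0.2, 0.2]
width: 0.647
gripper_force: 0.0
```

```bash
python3 - <<'E'
from h import *
st=observe();print(st['position'],st['ee_rot'],st['joints'].round(2),st['force'],st['ft_torque'])
b=snap('side','d9');a=snap('scene','s9')
A=cv2.resize(a[130:250,235:335],None,fx=4,fy=4,interpolation=cv2.INTER_CUBIC)
B=cv2.resize(b[165:285,215:315],None,fx=4,fy=4,interpolation=cv2.INTER_CUBIC)
cv2.imwrite('pics/m9.png',np.hstack([A,B]))
E
```

```text
[0.54713547 0.02861347 0.09715621] [-3.13242946e+00 -2.32650597e-01 -8.70226851e-05] [-0.09  0.46 -0.07  1.9   0.05  0.78 -1.62] [0.13802213 0.17692038 0.19612573] [ 0.02239862 -0.01178106 -0.04262245]
```

>>> step_arm([
  [0, 0, 0, 0, 0, 0],
  [0, 0, 0, 0, 0, 0],
  [0, 0, 0, 0, 0, 0],
  [0, 0, 0, 0, 0, 0],
], gripper=0, force=30)

```text
clock: 22.8
position: [0.5474, 0.0264, 0.0972]
ee_rot: [3.132, 0.217, 0.0]
force: [1.5, -5.4, -0.1]
width: 0.518
gripper_force: 30.0
```

```bash
python3 - <<'E'
from h import *
st=observe();print(st['position'],st['ee_rot'],st['joints'].round(2),st['force'],st['ft_torque'])
E
```

```text
[0.54743702 0.02644236 0.09723546] [3.13182414e+00 2.17145526e-01 3.50060189e-04] [-0.1   0.46 -0.07  1.9   0.05  0.78 -1.62] [ 1.52812053 -5.40082486 -0.09468468] [-1.28340483 -0.18022786 -0.0015597 ]
```

>>> step_arm([
  [0, 0, 0, 0, 0, -0.05],
  [0, 0, 0, 0, 0, -0.05],
  [0, 0, 0, 0, 0, 0],
])

```text
clock: 23.05
position: [0.5485, 0.0266, 0.0974]
ee_rot: [3.139, 0.058, 0.004]
force: [4.9, -6.1, -3.4]
width: 0.513
gripper_force: 30.0
```

```bash
python3 - <<'E'
from h import *
st=observe();print(st['position'],st['ee_rot'],st['joints'].round(2),st['force'],st['ft_torque'])
E
```

```text
[0.54852792 0.02659157 0.09744183] [3.13862502 0.058094   0.00394104] [-0.12  0.46 -0.04  1.91  0.03  0.78 -1.71] [ 4.85875746 -6.06884787 -3.41663275] [-1.30374036 -0.96340392  0.64755921]
```

>>> step_arm([
  [0, 0, 0, 0, 0, 0],
  [0, 0, 0, 0, 0, 0],
  [0, 0, 0, 0, 0, 0],
  [0, 0, 8, 0, 0, 0],
  [0, 0, 20, 0, 0, 0],
  [0, 0, 28, 0, 0, 0],
  [0, 0, 30, 0, 0, 0],
  [-5, -5, 30, 0, 0, 0],
  [-10, -25, 25, 0, 0, 0],
  [-10, -35, 10, 0, 0, 0],
  [-10, -38, 0, 0, 0, 0],
  [-10, -38, 0, 0, 0, 0],
  [-10, -38, 0, 0, 0, 0],
  [-5, -20, 0, 0, 0, 0],
  [0, 0, 0, 0, 0, 0],
], gripper=0.75)

```text
clock: 24.3
position: [0.4851, -0.1761, 0.2491]
ee_rot: [3.139, 0.053, 0.0]
force: [0.3, 0.4, 0.2]
width: 0.75
gripper_force: 0.0
```

```bash
python3 - <<'E'
from h import *
b=snap('side','d10');a=snap('scene','s10')
f=lambda im,y,x,h,w:cv2.resize(im[y:y+h,x:x+w],(395,395*h//w),interpolation=cv2.INTER_CUBIC)
cv2.imwrite('pics/m10.png',np.hstack([f(a,110,240,150,130),f(b,195,200,150,130)]))
for n in('scene','side'):
    c=cams.get_calibration(n)
    o=(240,110) if n=='scene' else (200,195)
    for z in(.118,.128,.07): print(n,z,((proj(c,(.5485,.0255,z))-o)*395/130+(0 if n=='scene' else 395,0)).round())
E
```

```text
scene 0.118 [165. 279.]
scene 0.128 [165. 272.]
scene 0.07 [163. 309.]
side 0.118 [593.  86.]
side 0.128 [593.  78.]
side 0.07 [593. 122.]
```

View pics/m10.png

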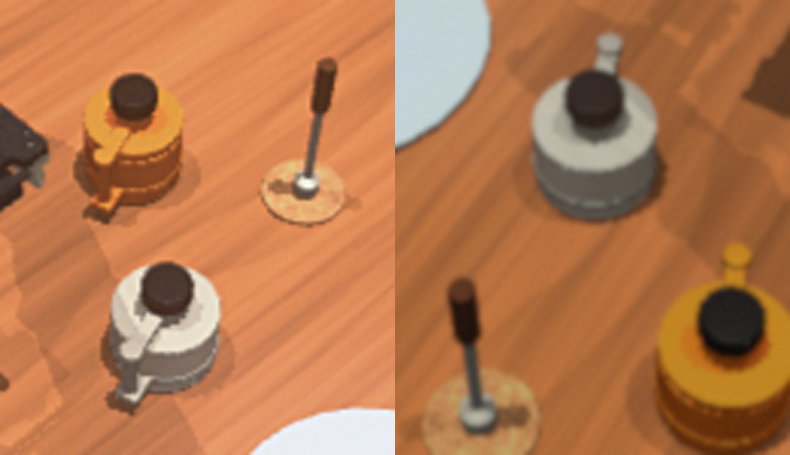

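The last view shows the lid centred and flush on the white crock: knob at crop (167,285), no gap at the rim, like the closed orange one. The stirrer stands upright on its coaster.

```bash
python3 -c "
from cell import job
print(job.sign_off())"
```

```text
the job is handed in; nothing more can be done
None
```

I stirred all four olives well away from where they lay and stood the stirrer back on its coaster, then swung the lid to its stop and screwed it clockwise until it would turn no further; I signed the job off at about 24 s.

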